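# Park a bench vacuum pump just past its compression peak

## Task

Turn the pump's flywheel clockwise by its handle until you feel the compression resistance peak, ease it over without letting it spring away, and stop just past it: where the handle has gone light again, no more than about 25 degrees further. Let go, then push the brake gently but fully against the wheel's rim so that it stays parked there. Leave the other things on the bench alone.

Things in the scene. Friction and masses are not known exactly. Their poses are not given: they have to be found in the camera images.
- pump: The pump, fixed to the bench: a white housing 210 mm (x) by 310 mm (y), deck 85 mm above the bench, with a plain steel flywheel lying flat on top: 160 mm in diameter, 95 to 111 mm above the bench. Origin on the bench under the wheel's vertical axis, z up; -x is the pump's front; the brake is on its -y side. A piston with a spring-like compression stroke is hidden inside.
- hub (a point): Centre of the top of the flywheel's hub (52 mm in diameter), on the turning axis, 121 mm above the bench. Its frame turns with the wheel: the handle lies along its -x. The hidden piston resists from 0.47 rad before its dead point, most some 0.3 rad before it, nothing at it; then it drives the wheel forward nearly as hard and lets go 0.47 rad past it. Beyond, the wheel rests by itself.
- handle (a point): Upright black round handle on the flywheel, 22 mm in diameter, 57 mm tall (112 to 169 mm above the bench), 62 mm from the wheel's axis; the point is on its centre line, 145 mm above the bench. It spins freely on its spindle, so a gripper can hold it and carry it round without turning itself. All else near its path is lower than 126 mm.
- flywheel (a joint): Angle of the flywheel (rad), growing clockwise seen from above; at 0 the handle lies towards the pump's -x. Starts between -0.35 and 0.3. Bearing friction is about 1 N at the handle; the compression stroke takes up to about 10 N there, then drives forward with about 8 N: let go there, the wheel runs away. The one dead point lies somewhere between 1.1 and 2.05, hidden: it must be felt.
- brake_tab (a point): Middle of the outer (pump -y) face of the brake's grey thumb tab, 113 mm above the bench: an upright plate 36 mm wide (along pump x), 8 mm thick, 93 to 125 mm above the bench, open to be pushed from outside. With the brake off this face is 134 mm from the wheel's axis, with 66 mm of free deck outside it. Frame along the pump's axes.
- brake (a joint): Travel of the brake (m): 0 is off, growing as it slides along pump +y towards the wheel. It starts between 0 and 0.004; its rubber pad meets the rim at 0.014, felt as a firm stop. The slide needs about 4 N to move and stays where it is left.
- bottle_a: Bystander: white bottle, 48 mm in diameter, 85 mm tall, origin under its centre.
- bottle_b: Bystander: a like white bottle.
- tipbox: Bystander: box of pipette tips, 85 by 120 mm, 70 mm tall, origin under its centre.
- coldblock: Bystander: flat block, 90 by 130 mm, 18 mm tall, origin under its centre.
- tuberack: Bystander: tube rack, 70 by 110 mm, about 42 mm tall, origin under its centre.
- spanner: Bystander: steel wrench, 140 mm long, lying flat in front of the pump.

How it is judged:
On the way, in this order (a step that is already met when the one before it is completed fails the run):
1. the flywheel has been carried over the resistance peak and rests just past it (barrel_c0 is a hidden mark at the dead point), with the fingers off it and the brake still off (x of barrel_c0 in the frame of hub below 0 m and y of barrel_c0 in the frame of hub between -0.0509 and -0.0205 m and velocity of joint flywheel between -0.15 and 0.15 rad/s and value of joint brake below 0.008 m and contact force between the fingers and pump below 0.1 N), for 0.2 s.
2. the brake is pushed fully against the rim (x of barrel_c0 in the frame of hub below 0 m and y of barrel_c0 in the frame of hub between -0.0509 and -0.0205 m and value of joint brake above 0.0125 m), for 0.2 s.
At the end, for the whole second after the job is handed in: The flywheel rests 20 to 58 degrees past the dead point of the compression stroke (the resistance itself ends 27 degrees past it), turning slower than 0.15 rad/s, and the brake has travelled more than 12.5 mm of its 14 mm, to the rim (all of step 2 and velocity of joint flywheel between -0.15 and 0.15 rad/s); the robot touches nothing.
It fails at once if the flywheel is turned too far, more than 70 degrees past the dead point (y of barrel_c0 in the frame of hub below -0.0564 m).
It fails at once if the flywheel springs away (faster than 3 rad/s) (velocity of joint flywheel above 3 rad/s or velocity of joint flywheel below -3 rad/s).
It fails at once if the brake is pushed roughly, harder than 25 N (contact force between any of the arm, the fingers and brake_c1 above 25 N or contact force between any of the arm, the fingers and brake_c2 above 25 N).
It fails at once if a bystander is disturbed (moved more than 20 mm) (distance of any of bottle_a, bottle_b, tipbox, coldblock, tuberack, spanner from where it was at the start of the episode above 0.02 m).
It also fails if it takes over 69 s, if anything falls off the work surface, if the arm or the gripper's body presses on something with over 40 N, if the wrist force passes 120 N, or if a joint passes its speed limit or range.

## Robot

A 6-joint arm with a two-finger parallel gripper is mounted at the origin on the work surface. World frame = base frame: x ahead of the robot, y to its left, z up, the work surface at z = 0. Lengths are in m, angles in rad, forces in N, time in s.
With the tool pointing down it reaches from about 0.275 to 0.725 m from the base axis. Payload 5.6 kg.
Tool frame: the origin (TCP) lies at the very end of the fingers, on their centre line; the grasp point (between the pads) lies 19 mm behind it; z points along the fingers, y is the direction in which the jaws open and shut (so a half turn about z gives the same grasp; the last joint's range is limited). The gripper opens to 85 mm and grips with 20 to 120 N. Pads are 22 mm wide; open, the fingers measure 114 mm over their backs; the gripper's body (76 mm by 85 mm) begins 54 mm behind the grasp point. The pads swing forward as they close: fully open they stand 13 mm farther back than shut.
Start: joints at [1.424, 0.255, 0.108, 0, -1.424, -0.285], TCP at [0.23, 0.5, 0.231] pointing down, gripper open.
Joint ranges: [-2.95, 2.95], [-1.21, 1.97], [-1.09, 1.5], [-2.87, 1.71], [-2.94, -0.07], [-3.05, 3.05]. Speed limits (rad/s): [2.57, 2.57, 3.14, 3.14, 3.14, 3.14].

## Interface

Orientations are given as a rotation vector (axis times angle).
In Python, from rig import env, cams gives the robot as it stands.
- The arm moves only by the tool move_arm, never from a script. Its argument "commands" is a list of rows, each a list of 6 numbers: the shift along the tool's x, y, z in m, then the turn, a rotation vector about the tool's x, y, z in degrees. In form: [[tx, ty, tz, rx, ry, rz], ...]. A call has 1 to 8 rows; each row shifts and turns the commanded pose from where the row before left it, along the tool's axes as they then stand; what a row does not reach is not made up. A row lasts 1/8 s, in which the tool goes at most 62.5 mm and 10.7 degrees, less where a joint would pass 70% of its speed; a pose out of reach is approached as far as the arm can. A call is refused whole if a number of a shift passes 0.0625 or a number of a turn 10.7, either way. A call with a gripper value outside its range is refused whole. "claw" is the finger opening in m, from 0 to 0.0854, set as the call begins (left out, the last holds). The fingers move at their own pace and stop on an object; "squeeze" is the grip in N (left out, the last holds). Time passes only in rows, so rows that do not move let the fingers close. It gives the time, the measured TCP pose, the force and the opening at its end, in the units of the state.
- env.observe(): the state, without advancing time (a new reading comes with each control period).
- cams.get_image(name): name is "side" or "top" or "wrist"; returns (picture, depth): 480x640x3 uint8, red, green, blue; 480x640 float32, m along the optical axis (not along the pixel's ray), 0 where there is no reading.
- cams.get_calibration(name): a dict with "vfov" (degrees; the focal length in pixels is half the picture's height over the tangent of half this angle, whatever the lens; pixels are square), "cx", "cy" (the principal point, pixels), "pose" (4x4, takes a point from camera to world coordinates). Camera axes: x right, y down, z forward; pixel columns grow to the right and rows downward; lengths in m; the calibration is good to about 2 mm. A picture is of the moment at which its call begins: read the wrist's pose just before it. get_calibration takes no time and is no camera call; for the wrist camera it gives the pose at the moment of the call.
- env.job_done(): hands the job in, once; it reports no verdict.
The state is a dict: "time_s": time; "joint_positions": joint angles; "joint_velocities": joint speeds; "joint_efforts": joint torques, N m; "position": TCP position; "tcp_rot": TCP orientation; "ft_force": force on the tool from outside, world axes, zero at the start; "ft_torque": the same for the moment, N m; "width": opening from 0.0 (shut) to 1.0 (fully open).
Only numpy, scipy, OpenCV 4.12 (cv2) and the standard library are available. Lean on these libraries where they do the work, as an engineer would, in place of code of your own. Each camera call takes 0.05 s, during which the arm holds its last target. There are 200 camera calls.

## Working session

There is one attempt and no reset: what is moved stays moved. The work goes in short steps, Python scripts to look and compute and a tool call to move; the robot and the scene stay as the last step left them, time stands still between calls to the robot, and variables do not carry over. Pictures are saved under pics/ and viewed, about 8 in all and at most 12, crops included, and the job is handed in when it is done.

Besides the shell and the picture viewer there is one more tool, called by a JSON object that holds its "name" and its "arguments". move_arm: Moves the arm, as the interface text tells. Its arguments: {"type":"object","properties":{"commands":{"type":"array"},"claw":{"type":"number"},"squeeze":{"type":"number"}},"required":["commands"]}

```bash
ls; mkdir -p pics
cat > h.py <<'E'
import numpy as np, cv2
from rig import env, cams
def save(n,f):
    c=cams.get_calibration(n); im,d=cams.get_image(n); cv2.imwrite(f'pics/{f}.png',im[:,:,::-1]); np.savez(f'pics/{f}.npz',im=im,d=d,**{k:c[k] for k in c}); return im,d,c
def ray(c,u,v,z):
    f=240/np.tan(np.radians(float(c['vfov']))/2); T=np.array(c['pose'])
    r=T[:3,:3]@np.array([(u-c['cx'])/f,(v-c['cy'])/f,1]); o=T[:3,3]; return o+r*(z-o[2])/r[2]
def cloud(d,c):
    f=240/np.tan(np.radians(float(c['vfov']))/2); T=np.array(c['pose']); v,u=np.mgrid[:480,:640]
    p=np.stack([(u-c['cx'])/f*d,(v-c['cy'])/f*d,d],-1); return p@T[:3,:3].T+T[:3,3]
E
python3 - <<'E'
from h import *
for n in('top','side'):
    im,d,c=save(n,n+'0'); print(n,c)
a,b=cv2.imread('pics/top0.png'),cv2.imread('pics/side0.png')
s=env.observe();print({k:np.round(v,3) for k,v in s.items()})
E
```

```text
pics
top {'vfov': 44.27121080633381, 'cx': 330.10099727205494, 'cy': 244.50681205438005, 'pose': array([[-0.02544093, -0.98932567,  0.14348338,  0.38817585],
       [-0.99933527,  0.02891782,  0.02219859,  0.03460568],
       [-0.02611086, -0.14282325, -0.98940373,  1.34265217],
       [ 0.        ,  0.        ,  0.        ,  1.        ]])}
side {'vfov': 44.18099811955152, 'cx': 325.22876678585993, 'cy': 236.12230293926288, 'pose': array([[ 0.95798449, -0.15586991,  0.24077022,  0.20918022],
       [-0.28668876, -0.54576359,  0.78737009, -1.06467531],
       [ 0.00867631, -0.82331444, -0.5675192 ,  0.90382435],
       [ 0.        ,  0.        ,  0.        ,  1.        ]])}
{'time_s': np.float64(0.1), 'joint_positions': array([ 1.424,  0.256,  0.107, -0.   , -1.424, -0.285]), 'joint_velocities': array([ 0.001, -0.001,  0.002,  0.002,  0.001,  0.   ]), 'joint_efforts': array([-3.0000e-03, -3.8760e+01,  2.3847e+01,  5.3780e+00, -4.0000e-03,
       -0.0000e+00]), 'position': array([0.23 , 0.499, 0.23 ]), 'tcp_rot': array([ 3.067, -0.673, -0.   ]), 'ft_force': array([ 0.082, -0.485, -0.185]), 'ft_torque': array([-0.02 ,  0.028,  0.016]), 'width': np.float64(0.997)}
```

View pics/top0.png

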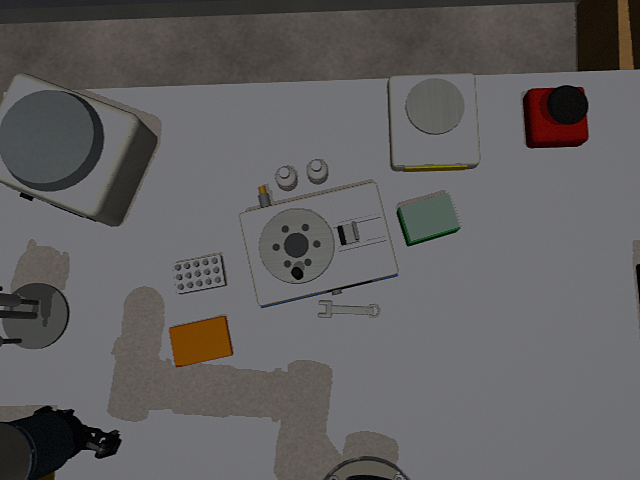

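View pics/side0.png

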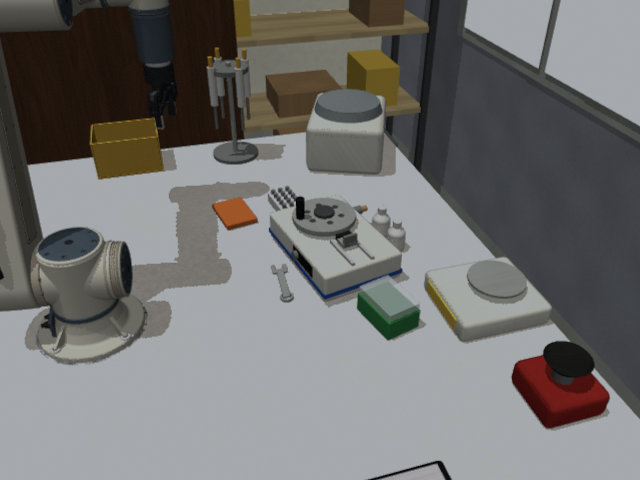

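The top view shows the hub near (296,245), the handle near (297,271) and the brake tab near (355,232). The bottles, tip box, rack and spanner stand around the housing. The side view agrees. Next I measure.

Run:
```python
from h import *
z=np.load('pics/top0.npz'); im,d=z['im'],z['d']; c=z
P=cloud(d,c)
g=cv2.cvtColor(im,cv2.COLOR_RGB2GRAY)
# deck: z 0.078-.092 within box
roi=np.zeros(g.shape,bool); roi[180:310,235:400]=1
m=(roi&(P[...,2]>.06)&(P[...,2]<.135)).astype(np.uint8)
n,l,st,_=cv2.connectedComponentsWithStats(m); k=1+st[1:,4].argmax(); print(st[k], np.median(P[l==k],0))
q=P[(l==k)&(abs(P[...,2]-.085)<.008)][:,:2].astype(np.float32)
r=cv2.minAreaRect(q*1000); print('deck rect mm',r)
w=P[roi&(abs(P[...,2]-.111)<.005)][:,:2].astype(np.float32)*1000; print('wheel',cv2.minEnclosingCircle(w),len(w))
hp=roi&(P[...,2]>.14); print('handle',hp.sum(),P[hp].mean(0),P[hp].max(0),P[hp].min(0)); v,u=np.nonzero(hp); print(u.mean(),v.mean())
# dark hub & handle top via ray
print('hub ray',ray(c,296,245,.121))
for u,v in [(240,212),(376,181),(397,273),(262,306)]: print(ray(c,u,v,.085)[:2])
big=cv2.resize(cv2.imread('pics/top0.png')[170:320,220:420],None,fx=4,fy=4,interpolation=cv2.INTER_CUBIC); cv2.imwrite('pics/c1.png',big)
```

```text
[  240   182   159   124 13799] [0.57173382 0.08806465 0.08651704]
deck rect mm ((575.46044921875, 89.07645416259766), (211.90493774414062, 309.5281066894531), 11.723196029663086)
wheel ((569.7159423828125, 110.23282623291016), 103.1031265258789) 3807
handle 200 [0.44795876 0.08346158 0.73646549] [0.51505155 0.14019407 1.34265217] [0.38817585 0.03460568 0.14093146]
306.16 258.235
hub ray [0.56638473 0.13350244 0.121     ]
[0.64789848 0.25745762]
[ 0.70771592 -0.04097463]
[ 0.5049978  -0.07831204]
[0.44257051 0.21115846]
```

View pics/c1.png

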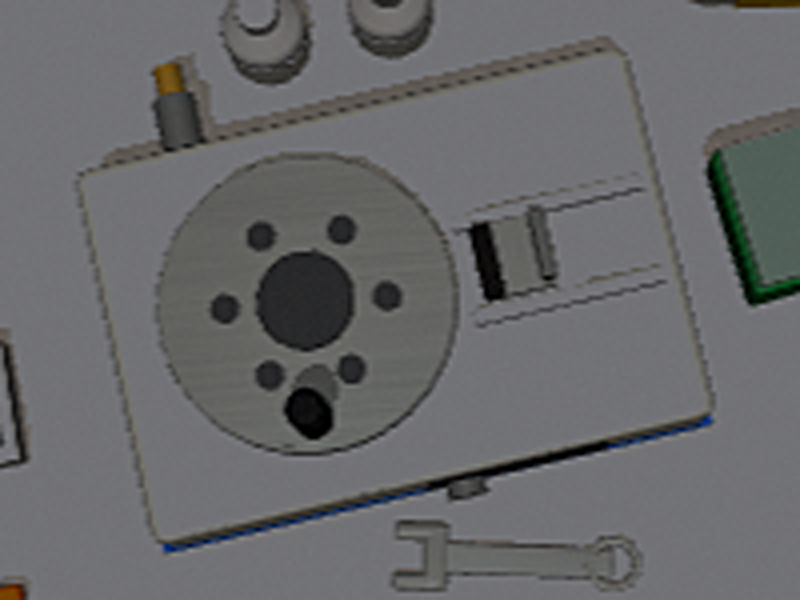

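```bash
cat >> h.py <<'E'
YAW=np.radians(11.9); HUB=np.array([.5664,.1335])
def pf(p,hub=HUB,yaw=YAW):  # world->pump xy
    d=np.array(p)[:2]-hub; c,s=np.cos(yaw),np.sin(yaw); return np.array([c*d[0]+s*d[1],-s*d[0]+c*d[1]])
def st():
    s=env.observe(); R=cv2.Rodrigues(np.array(s['tcp_rot']))[0]
    print('t',round(float(s['time_s']),2),'pos',np.round(s['position'],4),'pf',np.round(pf(s['position']),4),'toolx yaw',np.round(np.degrees(np.arctan2(R[1,0],R[0,0])),2),'tilt',np.round(R[:,2],3),'F',np.round(s['ft_force'],2),'w',round(float(s['width']),3)); return s,R
E
python3 - <<'E'
from h import *
z=np.load('pics/top0.npz')
for zz in(.145,.169):
    p=ray(z,297,273.2,zz); print(p,pf(p),np.hypot(*pf(p)))
m=z['im'].max(-1)<25; m[:262]=0;m[:,:285]=0;m[285:]=0;m[:,310:]=0
v,u=np.nonzero(m);print(u.mean(),v.mean(),u.min(),u.max(),v.min(),v.max(),len(u)); p=ray(z,u.mean(),v.mean(),.145);print(p,pf(p),np.hypot(*pf(p)))
print('tab',pf(ray(z,220+545/4,170+243/4,.125)))
st()
E
```

```text
[0.50470109 0.13051486 0.145     ] [-0.06098849  0.00980159] 0.06177108596414315
[0.50236601 0.12859291 0.169     ] [-0.06366969  0.00840245] 0.06422173324476466
296.8785046728972 272.76635514018693 291 302 267 279 107
[0.50559577 0.13074767 0.145     ] [-0.06006503  0.0098449 ] 0.060866493968834166
tab [-0.00092773 -0.12956819]
t 0.1 pos [0.2299 0.4991 0.2305] pf [-0.2538  0.4272] toolx yaw -24.74 tilt [-0.001 -0.002 -1.   ] F [ 0.08 -0.49 -0.18] w 0.997
```

{"name": "move_arm", "arguments": {"commands": [[0,0,0,0,0,10.7],[0,0,0,0,0,10.7],[0,0,0,0,0,10.7],[0,0,0,0,0,10.7],[0,0,0,0,0,10.6],[0,0,0,0,0,0]], "claw": 0.06, "squeeze": 40}}

```text
time_s: 0.85
position: [0.23, 0.4993, 0.2308]
tcp_rot: [2.44, -1.977, 0.0]
ft_force: [-0.3, -0.5, 0.2]
width: 0.703
```

```bash
python3 -c "
from h import *
st()"
```

```text
t 0.85 pos [0.23   0.4993 0.2308] pf [-0.2537  0.4273] toolx yaw -78.05 tilt [-0.    -0.001 -1.   ] F [-0.32 -0.46  0.22] w 0.703
```

{"name": "move_arm", "arguments": {"commands": [[0.038,-0.0176,0,0,0,0],[0.038,-0.0176,0,0,0,0],[0.038,-0.0176,0,0,0,0],[0.038,-0.0176,0,0,0,0],[0.038,-0.0176,0,0,0,0],[0.038,-0.0176,0,0,0,0],[0.038,-0.0176,0,0,0,0],[0.038,-0.0176,0,0,0,0]]}}

```text
time_s: 1.85
position: [0.431, 0.2297, 0.2312]
tcp_rot: [2.444, -1.974, -0.0]
ft_force: [0.5, 0.3, 0.7]
width: 0.704
```

{"name": "move_arm", "arguments": {"commands": [[0.038,-0.0176,0,0,0,0],[0.038,-0.0176,0,0,0,0],[0.037,-0.0176,0,0,0,0],[0,0,0,0,0,0],[0,0,0,0,0,0]]}}

```text
time_s: 2.48
position: [0.5051, 0.1312, 0.231]
tcp_rot: [2.441, -1.977, -0.001]
ft_force: [0.4, 0.3, 0.1]
width: 0.7
```

```bash
python3 -c "
from h import *
st(); im,d,c=save('wrist','w1'); print(c['vfov'],np.round(c['pose'],3))"
```

```text
t 2.48 pos [0.5051 0.1312 0.231 ] pf [-0.0604  0.0104] toolx yaw -78.03 tilt [-0.001 -0.    -1.   ] F [0.38 0.3  0.09] w 0.7
61.48909706549662 [[-0.978 -0.199 -0.058  0.52 ]
 [-0.207  0.94   0.273  0.06 ]
 [ 0.001  0.279 -0.96   0.375]
 [ 0.     0.     0.     1.   ]]
```

View pics/w1.png

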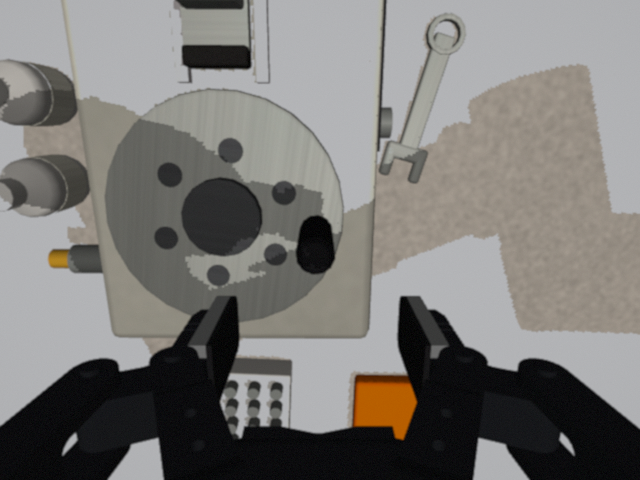

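Wrist view: hub ellipse at about (221,216), handle top at about (316,257) with its foot near (316,228). The handle lies between the finger directions.

```bash
python3 -c "
from h import *
z=np.load('pics/w1.npz')
g=z['im'].max(-1)
m=(g<20); m[:205]=0;m[280:]=0;m[:,:295]=0;m[:,345:]=0
v,u=np.nonzero(m);print(u.min(),u.max(),v.min(),v.max(),len(u))
h=ray(z,221,216,.121);print('hub',h,pf(h))
p=ray(z,316,256,.169);print('top',p,pf(p),np.hypot(*(p-h)[:2]))
p=ray(z,u.mean(),v.mean(),.14);print('mid',p,pf(p),np.hypot(*(p-h)[:2]))
# deck edges for yaw (right edge ~ x 370..385)
a=ray(z,368,334,.085);b=ray(z,384,10,.085);print('front edge',a,b,np.degrees(np.arctan2(*(a-b)[[1,0]]))-90)
print('front dist', pf(a),pf(b))
"
```

```text
297 333 216 272 1557
hub [0.56899241 0.13033305 0.121     ] [ 0.00188366 -0.00363345]
top [0.50660659 0.12841192 0.169     ] [-0.05955757  0.00735091] 0.06241539075125179
mid [0.50666858 0.13071604 0.14      ] [-0.0590218   0.00959274] 0.06232501135073902
front edge [0.44665865 0.21208685 0.085     ] [ 0.49271243 -0.01597148  0.085     ] 11.416692546712966
front dist [-0.10096304  0.10158911] [-0.1029256 -0.1310645]
```

{"name": "move_arm", "arguments": {"commands": [[0,-0.001,0.03,0,0,0],[0,0,0.03,0,0,0],[0,0,0.02,0,0,0],[0,0,0.01,0,0,0],[0,0,0.01,0,0,0],[0,0,0,0,0,0]]}}

```text
time_s: 3.28
position: [0.5061, 0.1316, 0.1311]
tcp_rot: [2.439, -1.979, -0.0]
ft_force: [0.2, -0.1, 0.3]
width: 0.702
```

{"name": "move_arm", "arguments": {"commands": [[0,0,0,0,0,0],[0,0,0,0,0,0],[0,0,0,0,0,0],[0,0,0,0,0,0],[0,0,0,0,0,0]], "claw": 0.0, "squeeze": 40}}

```text
time_s: 3.9
position: [0.5067, 0.1315, 0.1319]
tcp_rot: [-2.438, 1.979, -0.001]
ft_force: [-1.1, 0.3, 5.8]
width: 0.245
```

```bash
python3 -c "
from h import *
st(); save('wrist','w2')"
```

```text
t 3.9 pos [0.5067 0.1315 0.1319] pf [-0.0588  0.0104] toolx yaw -78.13 tilt [ 0.001  0.    -1.   ] F [-1.07  0.28  5.8 ] w 0.245
```

View pics/w2.png

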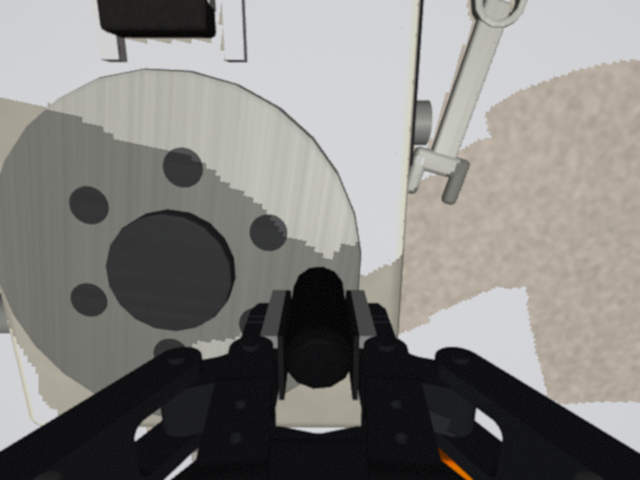

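The handle is centred between the pads, held at a width of about 21 mm. Now I make the arc table.

```bash
cat >> h.py <<'E'
HUB=np.array([.5683,.1315])
def arc():
    s,R=st(); d=np.array(s['position'])[:2]-HUB; yaw=np.arctan2(R[1,0],R[0,0])+np.pi/2
    x,y=pf(s['position'],HUB,yaw); phi=np.arctan2(y,-x); F=np.array(s['ft_force'])[:2]
    c,n=np.cos(yaw),np.sin(yaw); Fp=np.array([c*F[0]+n*F[1],-n*F[0]+c*F[1]])
    rad=np.array([-np.cos(phi),np.sin(phi)]); tan=np.array([np.sin(phi),np.cos(phi)])
    print('phi %.3f r %.4f Ftan %.2f Frad %.2f'%(phi,np.hypot(x,y),Fp@tan,Fp@rad)); return phi
def rows(a,b,n,r=.062):
    f=np.linspace(a,b,n+1); print([[float(round(-r*(np.sin(q)-np.sin(p)),4)),float(round(-r*(np.cos(p)-np.cos(q)),4)),0,0,0,0] for p,q in zip(f,f[1:])])
E
python3 -c "
from h import *
arc()
for k in range(6): rows(.2+.4*k,.6+.4*k,8)"
```

```text
t 3.95 pos [0.5067 0.1315 0.1319] pf [-0.0588  0.0104] toolx yaw -78.13 tilt [ 0.001  0.    -1.   ] F [-0.94  1.02  5.8 ] w 0.243
phi 0.208 r 0.0616 Ftan 1.02 Frad 0.94
[[-0.003, -0.0007, 0, 0, 0, 0], [-0.003, -0.0008, 0, 0, 0, 0], [-0.0029, -0.001, 0, 0, 0, 0], [-0.0029, -0.0011, 0, 0, 0, 0], [-0.0028, -0.0013, 0, 0, 0, 0], [-0.0028, -0.0014, 0, 0, 0, 0], [-0.0027, -0.0016, 0, 0, 0, 0], [-0.0026, -0.0017, 0, 0, 0, 0]]
[[-0.0025, -0.0018, 0, 0, 0, 0], [-0.0024, -0.0019, 0, 0, 0, 0], [-0.0023, -0.0021, 0, 0, 0, 0], [-0.0022, -0.0022, 0, 0, 0, 0], [-0.0021, -0.0023, 0, 0, 0, 0], [-0.002, -0.0024, 0, 0, 0, 0], [-0.0019, -0.0025, 0, 0, 0, 0], [-0.0017, -0.0026, 0, 0, 0, 0]]
[[-0.0016, -0.0026, 0, 0, 0, 0], [-0.0015, -0.0027, 0, 0, 0, 0], [-0.0013, -0.0028, 0, 0, 0, 0], [-0.0012, -0.0029, 0, 0, 0, 0], [-0.0011, -0.0029, 0, 0, 0, 0], [-0.0009, -0.003, 0, 0, 0, 0], [-0.0008, -0.003, 0, 0, 0, 0], [-0.0006, -0.003, 0, 0, 0, 0]]
[[-0.0005, -0.0031, 0, 0, 0, 0], [-0.0003, -0.0031, 0, 0, 0, 0], [-0.0001, -0.0031, 0, 0, 0, 0], [0.0, -0.0031, 0, 0, 0, 0], [0.0002, -0.0031, 0, 0, 0, 0], [0.0003, -0.0031, 0, 0, 0, 0], [0.0005, -0.0031, 0, 0, 0, 0], [0.0006, -0.003, 0, 0, 0, 0]]
[[0.0008, -0.003, 0, 0, 0, 0], [0.0009, -0.003, 0, 0, 0, 0], [0.0011, -0.0029, 0, 0, 0, 0], [0.0012, -0.0028, 0, 0, 0, 0], [0.0014, -0.0028, 0, 0, 0, 0], [0.0015, -0.0027, 0, 0, 0, 0], [0.0016, -0.0026, 0, 0, 0, 0], [0.0018, -0.0026, 0, 0, 0, 0]]
[[0.0019, -0.0025, 0, 0, 0, 0], [0.002, -0.0024, 0, 0, 0, 0], [0.0021, -0.0023, 0, 0, 0, 0], [0.0022, -0.0022, 0, 0, 0, 0], [0.0023, -0.002, 0, 0, 0, 0], [0.0024, -0.0019, 0, 0, 0, 0], [0.0025, -0.0018, 0, 0, 0, 0], [0.0026, -0.0017, 0, 0, 0, 0]]
```

{"name": "move_arm", "arguments": {"commands": [[-0.003,-0.0007,0,0,0,0],[-0.003,-0.0008,0,0,0,0],[-0.0029,-0.001,0,0,0,0],[-0.0029,-0.0011,0,0,0,0],[-0.0028,-0.0013,0,0,0,0],[-0.0028,-0.0014,0,0,0,0],[-0.0027,-0.0016,0,0,0,0],[-0.0026,-0.0017,0,0,0,0]]}}

```text
time_s: 4.95
position: [0.5104, 0.1557, 0.1319]
tcp_rot: [2.439, -1.98, -0.001]
ft_force: [-5.1, 1.2, 8.7]
width: 0.243
```

```bash
python3 -c "
from h import *
arc()"
```

```text
t 4.95 pos [0.5104 0.1557 0.1319] pf [-0.0502  0.0332] toolx yaw -78.14 tilt [-0.001  0.    -1.   ] F [-5.12  1.23  8.69] w 0.243
phi 0.603 r 0.0627 Ftan -0.84 Frad 5.20
```

```bash
sed -i 's/^HUB=np.array(\[.5683,.1315\])/HUB=np.array([.5686,.1340])/' h.py; python3 -c "
from h import *
p=arc(); rows(p,p+.32,8)"
```

```text
t 4.95 pos [0.5104 0.1557 0.1319] pf [-0.0502  0.0332] toolx yaw -78.14 tilt [-0.001  0.    -1.   ] F [-5.12  1.23  8.69] w 0.243
phi 0.564 r 0.0621 Ftan -0.63 Frad 5.23
[[-0.0021, -0.0014, 0, 0, 0, 0], [-0.002, -0.0014, 0, 0, 0, 0], [-0.002, -0.0015, 0, 0, 0, 0], [-0.0019, -0.0016, 0, 0, 0, 0], [-0.0018, -0.0017, 0, 0, 0, 0], [-0.0018, -0.0018, 0, 0, 0, 0], [-0.0017, -0.0018, 0, 0, 0, 0], [-0.0016, -0.0019, 0, 0, 0, 0]]
```

{"name": "move_arm", "arguments": {"commands": [[-0.0023,-0.001,-0.0005,0,0,0],[-0.0022,-0.0011,0,0,0,0],[-0.002,-0.0015,0,0,0,0],[-0.0019,-0.0016,0,0,0,0],[-0.0018,-0.0017,0,0,0,0],[-0.0018,-0.0018,0,0,0,0],[-0.0017,-0.0018,0,0,0,0],[-0.0016,-0.0019,0,0,0,0]]}}

```text
time_s: 5.95
position: [0.5183, 0.1708, 0.1319]
tcp_rot: [2.434, -1.976, -0.0]
ft_force: [-7.7, -9.0, 12.4]
width: 0.242
```

```bash
python3 -c "
from h import *
p=arc(); rows(p,p+.16,4)"
```

```text
t 5.95 pos [0.5183 0.1708 0.1319] pf [-0.0394  0.0464] toolx yaw -78.15 tilt [-0.004 -0.005 -1.   ] F [-7.67 -8.95 12.38] w 0.242
phi 0.839 r 0.0623 Ftan -11.75 Frad 0.91
[[-0.0016, -0.0019, 0, 0, 0, 0], [-0.0015, -0.0019, 0, 0, 0, 0], [-0.0015, -0.002, 0, 0, 0, 0], [-0.0014, -0.0021, 0, 0, 0, 0]]
```

{"name": "move_arm", "arguments": {"commands": [[-0.0016,-0.0019,-0.0005,0,0,0],[-0.0015,-0.0019,-0.0005,0,0,0],[-0.0015,-0.002,0,0,0,0]]}}

```text
time_s: 6.32
position: [0.5205, 0.1737, 0.1319]
tcp_rot: [2.427, -1.973, -0.003]
ft_force: [-14.3, -13.6, 12.4]
width: 0.243
```

```bash
python3 -c "
from h import *
p=arc(); rows(p,p+.12,3)"
```

```text
t 6.33 pos [0.5205 0.1737 0.1319] pf [-0.0366  0.0488] toolx yaw -78.2 tilt [-0.01 -0.01 -1.  ] F [-14.33 -13.63  12.4 ] w 0.243
phi 0.896 r 0.0623 Ftan -19.63 Frad 2.37
[[-0.0015, -0.002, 0, 0, 0, 0], [-0.0014, -0.002, 0, 0, 0, 0], [-0.0013, -0.0021, 0, 0, 0, 0]]
```

{"name": "move_arm", "arguments": {"commands": [[0,0,0,0,0,0],[0,0,0,0,0,0],[0,0,0,0,0,0]]}}

```text
time_s: 6.7
position: [0.5211, 0.1744, 0.1319]
tcp_rot: [2.429, -1.974, -0.002]
ft_force: [-11.4, -12.5, 11.1]
width: 0.245
```

```bash
python3 -c "
from h import *
p=arc(); s=env.observe(); print(s['ft_torque'],s['joint_efforts']); save('wrist','w3'); a=cv2.imread('pics/w3.png'); save('side','s3'); b=cv2.imread('pics/s3.png')[130:280,240:440]
cv2.imwrite('pics/w3s.png',np.hstack([cv2.resize(a,(400,300)),cv2.resize(b,(400,300))]))"
```

```text
t 6.7 pos [0.5211 0.1744 0.1319] pf [-0.0359  0.0494] toolx yaw -78.2 tilt [-0.009 -0.008 -1.   ] F [-11.38 -12.48  11.11] w 0.245
phi 0.911 r 0.0624 Ftan -16.88 Frad 0.58
[-3.85337801  3.81725589 -0.04540694] [ 3.97432968e+00 -3.47163248e+01  2.62118751e+01  3.55168238e+00
  5.35828203e+00  1.84674474e-02]
```

View pics/w3s.png

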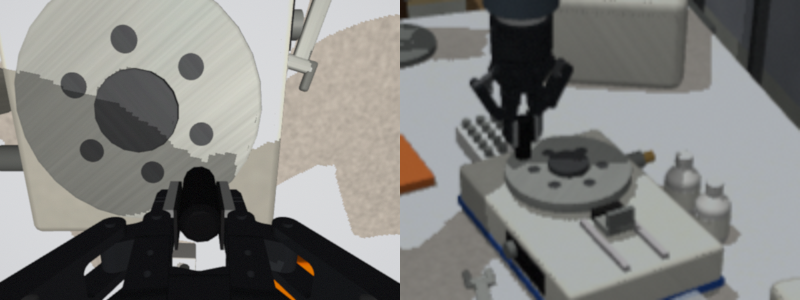

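Grip still looks good: the handle is between the pads and the fingers are clear of the wheel. I go on slowly.

{"name": "move_arm", "arguments": {"commands": [[-0.0007,-0.001,0,0,0,0],[-0.0007,-0.001,0,0,0,0],[-0.0007,-0.001,0,0,0,0],[-0.0006,-0.001,0,0,0,0]]}}

```text
time_s: 7.3
position: [0.5232, 0.1768, 0.1319]
tcp_rot: [2.426, -1.972, -0.004]
ft_force: [-16.1, -13.6, 13.6]
width: 0.247
```

```bash
python3 -c "
from h import *
p=arc(); rows(p,p+.08,4)"
```

```text
t 7.3 pos [0.5232 0.1768 0.1319] pf [-0.0334  0.0512] toolx yaw -78.21 tilt [-0.011 -0.01  -1.   ] F [-16.06 -13.62  13.61] w 0.247
phi 0.961 r 0.0624 Ftan -20.92 Frad 2.36
[[-0.0007, -0.001, 0, 0, 0, 0], [-0.0007, -0.001, 0, 0, 0, 0], [-0.0007, -0.0011, 0, 0, 0, 0], [-0.0006, -0.0011, 0, 0, 0, 0]]
```

{"name": "move_arm", "arguments": {"commands": [[-0.0004,-0.0005,-0.001,0,0,0],[-0.0004,-0.0005,-0.001,0,0,0],[0,0,0,0,0,0],[0,0,0,0,0,0]]}}

```text
time_s: 7.8
position: [0.5237, 0.1774, 0.132]
tcp_rot: [2.424, -1.972, -0.005]
ft_force: [-12.2, -14.0, 4.2]
width: 0.239
```

```bash
python3 -c "
from h import *
p=arc(); rows(p,p+.08,4)"
```

```text
t 7.8 pos [0.5237 0.1774 0.132 ] pf [-0.0327  0.0518] toolx yaw -78.24 tilt [-0.013 -0.011 -1.   ] F [-12.21 -14.04   4.23] w 0.239
phi 0.974 r 0.0625 Ftan -18.58 Frad -0.98
[[-0.0007, -0.001, 0, 0, 0, 0], [-0.0007, -0.001, 0, 0, 0, 0], [-0.0006, -0.0011, 0, 0, 0, 0], [-0.0006, -0.0011, 0, 0, 0, 0]]
```

{"name": "move_arm", "arguments": {"commands": [[-0.0007,-0.001,0,0,0,0],[-0.0007,-0.001,0,0,0,0],[-0.0006,-0.0011,0,0,0,0],[-0.0006,-0.0011,0,0,0,0],[0,0,0,0,0,0]]}}

```text
time_s: 8.43
position: [0.5272, 0.1809, 0.132]
tcp_rot: [2.424, -1.972, -0.005]
ft_force: [-10.9, -14.2, 3.3]
width: 0.246
```

```bash
python3 -c "
from h import *
p=arc(); rows(p,p+.08,4)"
```

```text
t 8.43 pos [0.5272 0.1809 0.132 ] pf [-0.0285  0.0545] toolx yaw -78.24 tilt [-0.013 -0.011 -1.   ] F [-10.87 -14.23   3.28] w 0.246
phi 1.054 r 0.0626 Ftan -17.56 Frad -3.49
[[-0.0006, -0.0011, 0, 0, 0, 0], [-0.0006, -0.0011, 0, 0, 0, 0], [-0.0006, -0.0011, 0, 0, 0, 0], [-0.0005, -0.0011, 0, 0, 0, 0]]
```

{"name": "move_arm", "arguments": {"commands": [[-0.0005,-0.0012,0,0,0,0],[-0.0005,-0.0012,0,0,0,0],[-0.0005,-0.0012,0,0,0,0],[-0.0004,-0.0012,0,0,0,0],[0,0,0,0,0,0]]}}

```text
time_s: 9.05
position: [0.5319, 0.1846, 0.132]
tcp_rot: [2.426, -1.973, -0.006]
ft_force: [-10.8, -11.0, 2.4]
width: 0.247
```

```bash
python3 -c "
from h import *
p=arc(); rows(p,p+.08,4)"
```

```text
t 9.05 pos [0.5319 0.1846 0.132 ] pf [-0.0233  0.0571] toolx yaw -78.23 tilt [-0.012 -0.009 -1.   ] F [-10.84 -11.01   2.44] w 0.247
phi 1.148 r 0.0626 Ftan -15.24 Frad -2.54
[[-0.0005, -0.0011, 0, 0, 0, 0], [-0.0005, -0.0011, 0, 0, 0, 0], [-0.0005, -0.0012, 0, 0, 0, 0], [-0.0004, -0.0012, 0, 0, 0, 0]]
```

{"name": "move_arm", "arguments": {"commands": [[-0.0004,-0.0012,0,0,0,0],[-0.0004,-0.0012,0,0,0,0],[-0.0004,-0.0013,0,0,0,0],[-0.0003,-0.0013,0,0,0,0],[0,0,0,0,0,0]]}}

```text
time_s: 9.68
position: [0.5376, 0.1884, 0.1321]
tcp_rot: [2.428, -1.974, -0.005]
ft_force: [-7.8, -9.2, 0.1]
width: 0.243
```

```bash
python3 -c "
from h import *
p=arc(); rows(p,p+.08,4)"
```

```text
t 9.68 pos [0.5376 0.1884 0.1321] pf [-0.0169  0.0596] toolx yaw -78.22 tilt [-0.01  -0.007 -1.   ] F [-7.82 -9.2   0.07] w 0.243
phi 1.257 r 0.0626 Ftan -11.35 Frad -4.11
[[-0.0004, -0.0012, 0, 0, 0, 0], [-0.0003, -0.0012, 0, 0, 0, 0], [-0.0003, -0.0012, 0, 0, 0, 0], [-0.0003, -0.0012, 0, 0, 0, 0]]
```

{"name": "move_arm", "arguments": {"commands": [[-0.0002,-0.0012,0,0,0,0],[-0.0001,-0.0012,0,0,0,0],[-0.0001,-0.0012,0,0,0,0],[-0.0001,-0.0012,0,0,0,0],[0,0,0,0,0,0]]}}

```text
time_s: 10.3
position: [0.5431, 0.1912, 0.1321]
tcp_rot: [2.431, -1.976, -0.005]
ft_force: [-3.3, -5.2, -3.1]
width: 0.245
```

```bash
python3 -c "
from h import *
p=arc(); rows(p,p+.08,4)"
```

```text
t 10.3 pos [0.5431 0.1912 0.1321] pf [-0.0109  0.0613] toolx yaw -78.2 tilt [-0.008 -0.005 -1.   ] F [-3.34 -5.23 -3.1 ] w 0.245
phi 1.358 r 0.0626 Ftan -5.18 Frad -3.42
[[-0.0002, -0.0012, 0, 0, 0, 0], [-0.0002, -0.0012, 0, 0, 0, 0], [-0.0002, -0.0012, 0, 0, 0, 0], [-0.0002, -0.0012, 0, 0, 0, 0]]
```

{"name": "move_arm", "arguments": {"commands": [[0.0,-0.0012,0,0,0,0],[0.0,-0.0012,0,0,0,0],[0.0,-0.0012,0,0,0,0],[0.0,0,0,0,0,0]]}}

```text
time_s: 10.8
position: [0.5474, 0.1929, 0.1321]
tcp_rot: [2.433, -1.977, -0.005]
ft_force: [-2.9, -3.4, -6.1]
width: 0.244
```

```bash
python3 -c "
from h import *
p=arc(); rows(p,p+.08,4)"
```

```text
t 10.8 pos [0.5474 0.1929 0.1321] pf [-0.0064  0.062 ] toolx yaw -78.2 tilt [-0.006 -0.003 -1.   ] F [-2.88 -3.35 -6.06] w 0.244
phi 1.431 r 0.0626 Ftan -3.84 Frad -2.18
[[-0.0002, -0.0012, 0, 0, 0, 0], [-0.0001, -0.0012, 0, 0, 0, 0], [-0.0001, -0.0012, 0, 0, 0, 0], [-0.0001, -0.0012, 0, 0, 0, 0]]
```

{"name": "move_arm", "arguments": {"commands": [[0.0,-0.0012,0.0005,0,0,0],[0.0,-0.0012,0.0005,0,0,0],[0.0,-0.0012,0,0,0,0],[0.0,0,0,0,0,0]]}}

```text
time_s: 11.3
position: [0.5529, 0.1947, 0.1322]
tcp_rot: [2.437, -1.98, -0.001]
ft_force: [2.6, -3.3, -14.3]
width: 0.243
```

```bash
python3 -c "
from h import *
p=arc(); rows(p,p+.08,4)"
```

```text
t 11.3 pos [0.5529 0.1947 0.1322] pf [-0.0006  0.0626] toolx yaw -78.17 tilt [-0.002 -0.001 -1.   ] F [  2.6   -3.33 -14.26] w 0.243
phi 1.524 r 0.0627 Ftan 1.68 Frad -3.88
[[-0.0, -0.0012, 0, 0, 0, 0], [-0.0, -0.0012, 0, 0, 0, 0], [0.0, -0.0012, 0, 0, 0, 0], [0.0, -0.0012, 0, 0, 0, 0]]
```

{"name": "move_arm", "arguments": {"commands": [[0.0002,-0.0012,0.0007,0,0,0],[0.0002,-0.0012,0.0008,0,0,0],[0.0002,-0.0012,0,0,0,0],[0.0,0,0,0,0,0]]}}

```text
time_s: 11.8
position: [0.5574, 0.1956, 0.1322]
tcp_rot: [-2.438, 1.979, -0.001]
ft_force: [2.4, -0.7, -12.6]
width: 0.245
```

```bash
python3 -c "
from h import *
p=arc(); rows(p,p+.08,4)"
```

```text
t 11.8 pos [0.5574 0.1956 0.1322] pf [0.004  0.0627] toolx yaw -78.14 tilt [ 0.001  0.001 -1.   ] F [  2.44  -0.7  -12.6 ] w 0.245
phi 1.597 r 0.0627 Ftan 2.28 Frad -1.13
[[0.0, -0.0012, 0, 0, 0, 0], [0.0001, -0.0012, 0, 0, 0, 0], [0.0001, -0.0012, 0, 0, 0, 0], [0.0001, -0.0012, 0, 0, 0, 0]]
```

{"name": "move_arm", "arguments": {"commands": [[0.0001,-0.0012,0.0007,0,0,0],[0.0001,-0.0012,0.0008,0,0,0],[0.0001,-0.0012,0,0,0,0],[0.0001,-0.0012,0,0,0,0],[0,0,0,0,0,0]]}}

```text
time_s: 12.42
position: [0.5628, 0.1963, 0.1321]
tcp_rot: [-2.437, 1.977, -0.003]
ft_force: [2.9, 2.3, 0.5]
width: 0.243
```

```bash
python3 -c "
from h import *
p=arc(); rows(p,p+.08,4)"
```

```text
t 12.43 pos [0.5628 0.1963 0.1321] pf [0.0094 0.0622] toolx yaw -78.11 tilt [ 0.003  0.001 -1.   ] F [2.91 2.26 0.46] w 0.243
phi 1.685 r 0.0626 Ftan 3.11 Frad 1.97
[[0.0002, -0.0012, 0, 0, 0, 0], [0.0002, -0.0012, 0, 0, 0, 0], [0.0002, -0.0012, 0, 0, 0, 0], [0.0002, -0.0012, 0, 0, 0, 0]]
```

{"name": "move_arm", "arguments": {"commands": [[0.0001,-0.0012,0,0,0,0],[0.0001,-0.0012,0,0,0,0],[0.0001,-0.0012,0,0,0,0],[0.0001,-0.0012,0,0,0,0],[0,0,0,0,0,0]]}}

```text
time_s: 13.05
position: [0.5669, 0.1966, 0.132]
tcp_rot: [-2.438, 1.979, -0.002]
ft_force: [-1.0, 1.9, 6.0]
width: 0.243
```

```bash
python3 -c "
from h import *
p=arc(); rows(p,p+.08,4)"
```

```text
t 13.05 pos [0.5669 0.1966 0.132 ] pf [0.0135 0.0616] toolx yaw -78.12 tilt [ 0.002  0.001 -1.   ] F [-0.95  1.92  6.  ] w 0.243
phi 1.750 r 0.0626 Ftan -0.90 Frad 1.94
[[0.0002, -0.0012, 0, 0, 0, 0], [0.0003, -0.0012, 0, 0, 0, 0], [0.0003, -0.0012, 0, 0, 0, 0], [0.0003, -0.0012, 0, 0, 0, 0]]
```

{"name": "move_arm", "arguments": {"commands": [[0.0002,-0.0012,0,0,0,0],[0.0003,-0.0012,0,0,0,0],[0.0003,-0.0012,0,0,0,0],[0.0003,-0.0012,0,0,0,0],[0,0,0,0,0,0]]}}

```text
time_s: 13.68
position: [0.5718, 0.1965, 0.132]
tcp_rot: [-2.438, 1.979, -0.002]
ft_force: [-0.3, 2.3, 6.3]
width: 0.241
```

```bash
python3 -c "
from h import *
p=arc(); rows(p,p+.08,4)"
```

```text
t 13.68 pos [0.5718 0.1965 0.132 ] pf [0.0183 0.0605] toolx yaw -78.12 tilt [ 0.002  0.001 -1.   ] F [-0.3   2.3   6.28] w 0.241
phi 1.830 r 0.0626 Ftan -0.41 Frad 2.28
[[0.0003, -0.0012, 0, 0, 0, 0], [0.0004, -0.0012, 0, 0, 0, 0], [0.0004, -0.0012, 0, 0, 0, 0], [0.0004, -0.0012, 0, 0, 0, 0]]
```

{"name": "move_arm", "arguments": {"commands": [[0.0003,-0.0012,0,0,0,0],[0.0004,-0.0012,0,0,0,0],[0.0004,-0.0012,0,0,0,0],[0.0004,-0.0012,0,0,0,0],[0.0004,-0.0012,0,0,0,0],[0.0004,-0.0012,0,0,0,0],[0,0,0,0,0,0],[0,0,0,0,0,0]]}}

```text
time_s: 14.68
position: [0.5794, 0.1957, 0.132]
tcp_rot: [-2.438, 1.978, -0.002]
ft_force: [0.5, 1.5, 6.1]
width: 0.245
```

```bash
python3 -c "
from h import *
p=arc(); rows(p,p+.08,4)"
```

```text
t 14.68 pos [0.5794 0.1957 0.132 ] pf [0.0255 0.0582] toolx yaw -78.12 tilt [ 0.002  0.001 -1.   ] F [0.46 1.45 6.13] w 0.245
phi 1.951 r 0.0626 Ftan 0.21 Frad 1.51
[[0.0005, -0.0011, 0, 0, 0, 0], [0.0005, -0.0011, 0, 0, 0, 0], [0.0005, -0.0011, 0, 0, 0, 0], [0.0005, -0.0011, 0, 0, 0, 0]]
```

Light since about 1.72, so I release and go up.

{"name": "move_arm", "arguments": {"commands": [[0,0,0,0,0,0],[0,0,0,0,0,0],[0,0,0,0,0,0],[0,0,0,0,0,0]], "claw": 0.06}}

```text
time_s: 15.18
position: [0.5785, 0.1953, 0.1305]
tcp_rot: [2.438, -1.98, -0.0]
ft_force: [0.4, 0.4, -0.6]
width: 0.699
```

{"name": "move_arm", "arguments": {"commands": [[0,0,-0.02,0,0,0],[0,0,-0.03,0,0,0],[0,0,-0.04,0,0,0],[0,0,-0.03,0,0,0],[0,0,0,0,0,0]]}}

```text
time_s: 15.8
position: [0.5799, 0.1958, 0.2538]
tcp_rot: [-2.435, 1.977, -0.004]
ft_force: [-0.7, 0.7, -1.6]
width: 0.701
```

```bash
python3 -c "
from h import *
arc(); save('wrist','w4')"
```

```text
t 15.8 pos [0.5799 0.1958 0.2538] pf [0.026  0.0582] toolx yaw -78.14 tilt [ 0.005  0.002 -1.   ] F [-0.66  0.69 -1.56] w 0.701
phi 1.958 r 0.0628 Ftan -0.77 Frad 0.56
```

View pics/w4.png

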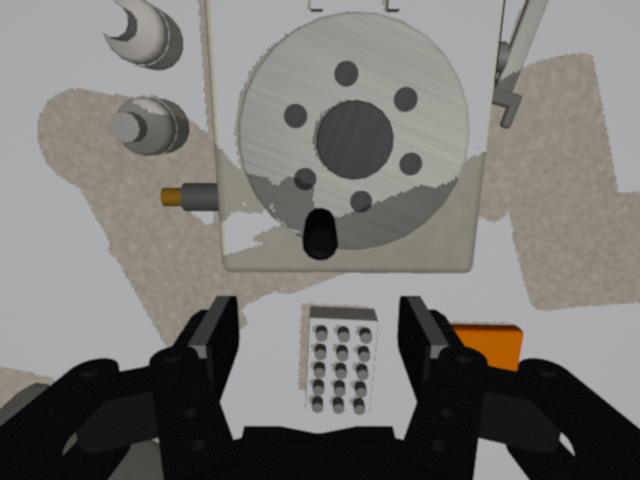

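The handle stayed put (top at about (320,247), hub (354,139)). Next the brake: close the fingers, travel above it to the outside, and descend.

{"name": "move_arm", "arguments": {"commands": [[0.0326,0.0034,0,0,0,0],[0.0326,0.0034,0,0,0,0],[0.0326,0.0034,0,0,0,0],[0.0326,0.0034,0,0,0,0],[0.0326,0.0034,0,0,0,0],[0.0326,0.0034,0,0,0,0],[0.0326,0.0034,0,0,0,0],[0,0,0,0,0,0]], "claw": 0.0}}

```text
time_s: 16.85
position: [0.6017, -0.0347, 0.2492]
tcp_rot: [2.435, -1.982, -0.003]
ft_force: [-0.1, 0.6, 0.2]
width: 0.003
```

```bash
python3 -c "
from h import *
s,R=st(); im,d,c=save('wrist','w5'); print(pf(s['position'],HUB,np.arctan2(R[1,0],R[0,0])+np.pi/2))"
```

```text
t 16.85 pos [ 0.6017 -0.0347  0.2492] pf [-1.000e-04 -1.718e-01] toolx yaw -78.31 tilt [-0.003 -0.    -1.   ] F [-0.06  0.57  0.17] w 0.003
[-0.00173602 -0.17188676]
```

View pics/w5.png

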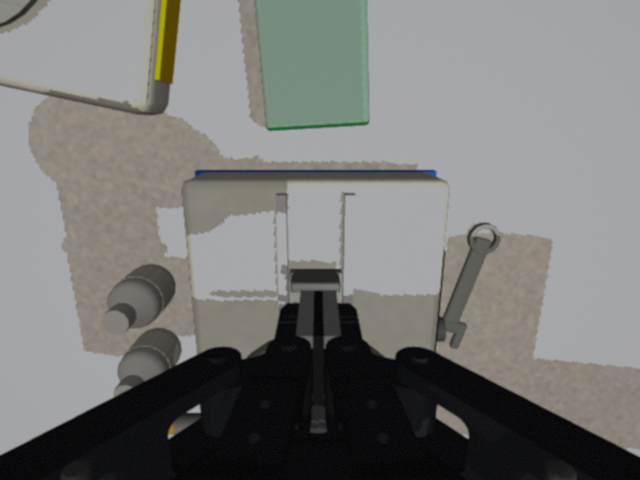

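The tab's top edge is at about (316,271), aligned with the fingers. I check the gap.

```bash
python3 -c "
from h import *
z=np.load('pics/w5.npz')
for v in(269,274,290): print(v,pf(ray(z,316,v,.125),HUB))"
```

```text
269 [-0.00136001 -0.14432955]
274 [-0.00134109 -0.14055184]
290 [-0.0012796  -0.12827357]
```

{"name": "move_arm", "arguments": {"commands": [[0,0,0.03,0,0,0],[0,0,0.03,0,0,0],[0,0,0.03,0,0,0],[0,0,0.02,0,0,0],[0,0,0.02,0,0,0],[0,0,0.01,0,0,0],[0,0,0.004,0,0,0],[0,0,0,0,0,0]]}}

```text
time_s: 17.9
position: [0.6025, -0.0325, 0.1071]
tcp_rot: [-2.439, 1.979, -0.001]
ft_force: [-0.0, 0.3, -0.1]
width: 0.003
```

{"name": "move_arm", "arguments": {"commands": [[-0.003,0,0,0,0,0],[-0.003,0,0,0,0,0],[-0.002,0,0,0,0,0],[-0.002,0,0,0,0,0],[-0.002,0,0,0,0,0],[-0.001,0,0,0,0,0],[-0.001,0,0,0,0,0],[0,0,0,0,0,0]]}}

```text
time_s: 18.9
position: [0.5994, -0.019, 0.1068]
tcp_rot: [2.439, -1.98, 0.0]
ft_force: [-1.0, 0.0, -0.3]
width: 0.006
```

{"name": "move_arm", "arguments": {"commands": [[-0.001,0,0,0,0,0],[-0.001,0,0,0,0,0],[-0.001,0,0,0,0,0],[-0.001,0,0,0,0,0],[-0.001,0,0,0,0,0],[0,0,0,0,0,0]]}}

```text
time_s: 19.65
position: [0.5984, -0.0141, 0.1068]
tcp_rot: [-2.439, 1.98, -0.0]
ft_force: [-0.7, 0.3, 1.0]
width: -0.001
```

{"name": "move_arm", "arguments": {"commands": [[-0.001,0,0,0,0,0],[-0.001,0,0,0,0,0],[-0.001,0,0,0,0,0],[-0.001,0,0,0,0,0],[-0.001,0,0,0,0,0],[-0.001,0,0,0,0,0]]}}

```text
time_s: 20.4
position: [0.5971, -0.0082, 0.1068]
tcp_rot: [-2.439, 1.98, -0.0]
ft_force: [1.0, -0.2, 0.3]
width: 0.0
```

{"name": "move_arm", "arguments": {"commands": [[-0.001,0,0,0,0,0],[-0.001,0,0,0,0,0],[-0.001,0,0,0,0,0],[-0.001,0,0,0,0,0],[0,0,0,0,0,0]]}}

```text
time_s: 21.02
position: [0.5964, -0.0046, 0.1068]
tcp_rot: [2.439, -1.98, 0.0]
ft_force: [0.5, -4.5, -0.6]
width: 0.005
```

{"name": "move_arm", "arguments": {"commands": [[-0.001,0,0,0,0,0],[-0.001,0,0,0,0,0],[-0.001,0,0,0,0,0],[-0.001,0,0,0,0,0],[-0.001,0,0,0,0,0],[-0.001,0,0,0,0,0]]}}

```text
time_s: 21.78
position: [0.5951, 0.0016, 0.1068]
tcp_rot: [2.439, -1.98, 0.0]
ft_force: [1.7, -3.6, -0.4]
width: -0.0
```

{"name": "move_arm", "arguments": {"commands": [[-0.001,0,0,0,0,0],[-0.001,0,0,0,0,0],[0,0,0,0,0,0]]}}

```text
time_s: 22.15
position: [0.5947, 0.0036, 0.1068]
tcp_rot: [-2.439, 1.98, 0.0]
ft_force: [0.4, -3.7, -0.1]
width: -0.005
```

{"name": "move_arm", "arguments": {"commands": [[-0.0005,0,0,0,0,0],[-0.0005,0,0,0,0,0],[-0.0005,0,0,0,0,0],[-0.0005,0,0,0,0,0],[0,0,0,0,0,0]]}}

```text
time_s: 22.78
position: [0.5944, 0.005, 0.1068]
tcp_rot: [2.439, -1.98, 0.001]
ft_force: [2.2, -5.1, -0.8]
width: -0.0
```

{"name": "move_arm", "arguments": {"commands": [[-0.0005,0,0,0,0,0],[-0.0005,0,0,0,0,0],[0,0,0,0,0,0]]}}

```text
time_s: 23.15
position: [0.5944, 0.0051, 0.1069]
tcp_rot: [2.438, -1.979, 0.002]
ft_force: [3.6, -7.7, -0.7]
width: 0.005
```

{"name": "move_arm", "arguments": {"commands": [[-0.0005,0,0,0,0,0],[-0.0005,0,0,0,0,0],[0,0,0,0,0,0],[0,0,0,0,0,0]]}}

```text
time_s: 23.65
position: [0.5943, 0.0051, 0.1069]
tcp_rot: [2.437, -1.979, 0.004]
ft_force: [3.4, -11.4, -1.9]
width: 0.0
```

{"name": "move_arm", "arguments": {"commands": [[0.003,0,0,0,0,0],[0.006,0,0,0,0,0],[0.01,0,0,0,0,0],[0.01,0,-0.01,0,0,0],[0,0,-0.03,0,0,0],[0,0,-0.04,0,0,0],[0.01,0,-0.04,0,0,0],[0,0,0,0,0,0]]}}

```text
time_s: 24.65
position: [0.6039, -0.0319, 0.2317]
tcp_rot: [-2.434, 1.977, -0.01]
ft_force: [-0.2, 0.1, -0.3]
width: -0.002
```

```bash
python3 -c "
from h import *
st(); save('wrist','w6'); save('top','t6'); a=cv2.imread('pics/w6.png'); b=cv2.imread('pics/t6.png')[170:320,220:420]
cv2.imwrite('pics/c6.png',np.hstack([cv2.resize(a,(400,300)),cv2.resize(b,(400,300))]))"
```

```text
t 24.65 pos [ 0.6039 -0.0319  0.2317] pf [ 0.0026 -0.1695] toolx yaw -78.18 tilt [ 0.009  0.    -1.   ] F [-0.18  0.07 -0.32] w -0.002
```

View pics/c6.png

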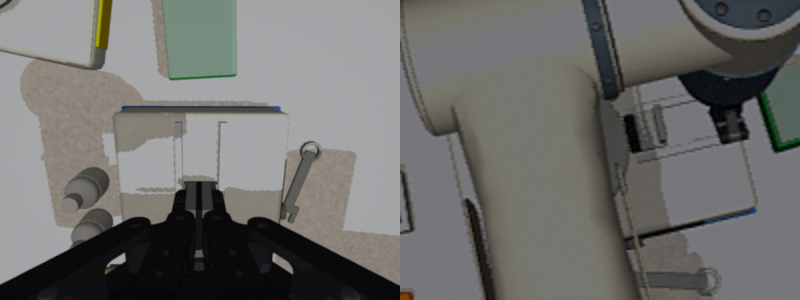

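The brake tab has moved about 6 px (about 13 mm) towards the wheel in the top view, and nothing around it has shifted. I hand in.

```bash
python3 -c "
from h import *
st(); print(env.job_done())"
```

```text
t 24.75 pos [ 0.602  -0.031   0.2274] pf [ 0.0009 -0.1683] toolx yaw -78.17 tilt [ 0.001  0.001 -1.   ] F [ 0.28  0.07 -0.7 ] w 0.002
the job is handed in; nothing more can be done
None
```

I carried the handle over the compression stroke and let go with the wheel at about 1.95 rad. I then pushed the brake against the rim and handed the job in at about 24.8 s. No verdict was reported.

- **Wheel position:** The resistance peaked near 0.96 rad, and the handle went light at about 1.72 rad. That puts the dead point near 1.25 rad, so the wheel rests roughly 40° past it and about 13° past where the handle went light. After letting go, the wrist picture showed the handle where I had released it.
- **Brake:** I felt about 4 N while it slid, then a firm stop. I pushed up to about 12 N there, under the 25 N limit, and backed away. The top picture shows the tab moved about 13 mm towards the wheel, and the arm touched nothing when I handed in.
- **What disagreed:** The resistance was higher than described, up to about 20 N against the 10 N expected. The forward drive was lower, about 3 N against 8 N. The force changed sign only near 1.45–1.5 rad, which would put the dead point near 1.48. I trusted the start, peak and end of the stroke instead. I stopped at 1.95 because it lies in the allowed range for either dead point.
- **Not checked:** I did not look at the handle again after setting the brake, because the arm hid it. The spanner, bottles and tip box looked undisturbed in the last pictures; I did not measure them, or check the cold block and tube rack, at the end.

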